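Turn round the scorer's battery carrier

TASK

The games-room scorer is dead because its battery carrier was put in back to front. Lift the carrier by its handle clear of the bay in the sloping panel, turn it half round so that its contact end comes to the end of the bay with the brass terminals, and lower it in, without dropping it, until it is fully home; then let go. Leave the other things on the table where they are.

Things in the scene. Friction and masses are not known exactly. Their poses are not given: they have to be found in the camera images.
- scorer: Grey wedge-shaped desk scorer, 270 deep, 390 wide, 158 mm high (186 with carrying handle at its far upper edge), fixed. Origin: under its centre; x away from its low front, z up. Panel slopes 30 deg, rising to +x. On it only the bay, its terminal block and keys or knob up to 8 mm high. Spare cells and the bay cover lie to its right (-y), chalk and screwdriver to its left.
- bay: Black rectangular pocket sunk in the scorer's sloping panel; does not move. Origin: centre of its flat floor. +z: panel normal, out of the pocket, leaning 30 deg from vertical towards the scorer's low front (robot side). +x up the slope, +y level, towards the end with two brass terminals. 74 mm along x, 120 mm along y; straight walls 18 mm high, then flaring outward 7 mm up to the rim.
- bay_rim (a point): Centre of the bay's mouth: 32 mm along bay +z from the bay's origin; the rim stands 2 mm proud of the flat panel. Axes as the bay's.
- bay_terminals (a point): Point on the bay's floor at its terminal end: 58 mm along the bay's +y from its origin. Beyond this end a black terminal block (46 x 22 mm, top 40 mm above floor level, centred 81 mm from the bay's origin) carries two brass strips that run down the end wall; the other end has none.
- carrier: Loose white tray with four lying C cells, 70 (x) x 116 (y) x 29 mm high, 0.25 to 0.42 kg, 2 mm clearance each side in the bay. Origin: centre of its underside, +z up, +y to its contact end. Starts fully seated the wrong way: x and y axes opposite to the bay's. Rightly seated its axes agree with the bay's and its origin is on the bay's origin within the play.
- carrier_handle (a point): Middle of the carrier's handle, 57 mm above its underside: a bar 12 mm thick (x), 60 mm long (y), from 46 to 68 mm above the underside, standing on two end posts over the middle of the tray. Axes as the carrier's. Plain smooth plastic; grip across its thickness.
- carrier_contacts (a point): Point on the carrier's underside at its contact end: 58 mm along its +y. This end has a raised cap (50 x 13 mm, 38 mm above the underside) with two brass strips over it; the other end is plain and low (29 mm).
- cell_a: Spare C cell standing upright, 26 mm diameter, 50 mm high, loose, near the scorer's right front corner. Origin: centre of its foot. Not to be disturbed.
- cell_b: Second spare C cell, the same, near the first. Not to be disturbed.
- screwdriver: Screwdriver lying on the table left of the scorer, 180 mm long, loose. Not to be disturbed.
- chalk: Cue chalk, 22 mm cube, loose, left of the scorer's far corner. Not to be disturbed.
- mug: Mug with handle, 82 mm across, 95 mm high, loose, upright, at the side of the table. Origin: centre of its foot. Not to be disturbed.
- can: Drinks can, 66 mm diameter, 120 mm high, loose, upright, at the side of the table. Origin: centre of its foot. Not to be disturbed.
- puck: Steel shuffle puck, 59 mm diameter, 25 mm high, loose, at the side of the table. Origin: centre of its underside. Not to be disturbed.
- bay_cover: Cover plate of the bay, taken off: flat grey plate 142 x 96 x 4 mm, loose, lying on the table right of the scorer. Origin: centre of its underside. Not to be disturbed.
There are look-alikes about, which are no part of the job. Leave any orange or turquoise look-alike of the carrier alone.

How it is judged (in metres and radians):
On the way, in this order (a step that is already met when the one before it is completed fails the run):
1. the carrier has been lifted clear of the bay (its underside above the rim) (z of carrier in the frame of bay above 0.034 m), for 0.1 s.
2. the carrier, turned half round, is in the mouth of the bay (within 22 mm of home) with the fingers still on it (distance between carrier_contacts and bay_terminals below 0.022 m and z of carrier in the frame of bay below 0.022 m and contact force between the fingers and carrier above 0.3 N), for 0.1 s.
At the end, for the whole second after the job is handed in: The carrier lies at rest in the bay, its contact end at the terminal end (contact point within 6 mm of the terminal point), fully home: its underside within 3.5 mm of the bay's floor at the middle and 4 mm at the contact end, and not canted by more than 0.06 rad (distance between carrier_contacts and bay_terminals below 0.006 m and z of carrier in the frame of bay below 0.0035 m and z of carrier_contacts in the frame of bay below 0.004 m and angle between the z axis of carrier and the z axis of bay, either way round below 0.06 rad and linear speed of carrier below 0.02 m/s); the robot touches nothing.
It fails at once if a spare cell, the bay cover, the screwdriver, chalk, mug, can or puck is pushed more than 40 mm from its place (distance of any of cell_a, cell_b, screwdriver, chalk, mug, can, puck, bay_cover from where it was at the start of the episode above 0.04 m).
It fails at once if a spare cell, the mug or the can is knocked over (angle between any of cell_a, cell_b, mug, can's own z axis and vertical above 0.6 rad).
It also fails if it takes over 45 s, if anything falls off the work surface, if the arm or the gripper's body presses on something with over 40 N, if the wrist force passes 120 N, or if a joint passes its speed limit or range.

ROBOT

A 6-joint arm with a two-finger parallel gripper is mounted at the origin on the work surface. World frame = base frame: x ahead of the robot, y to its left, z up, the work surface at z = 0. Lengths are in mm, angles in degrees, forces in N, time in s.
With the tool pointing down it reaches from about 275 to 850 mm from the base axis. Payload 5.2 kg.
Tool frame: the origin (TCP) lies midway between the tips of the shut fingers; the grasp point (between the pads) lies 19 mm behind it (bot.pinch_z is the z of the grasp point in the tool frame, in mm); z points along the fingers, y is the line along which they close (so a half turn about z gives the same grasp; the last joint's range is limited). The gripper opens to 85 mm and grips with 20 to 120 N. Pads are 22 mm wide; open, the fingers measure 114 mm over their backs; the gripper's body (76 mm by 85 mm) begins 54 mm behind the grasp point. The pads swing forward as they close: fully open they stand 13 mm farther back than shut.
Start: joints at [-76.65, 14.817, 87.949, -0, 77.235, -11.62], TCP at [232.195, -498.588, 231.31] pointing down, gripper open.
Joint ranges: [-179.93, 179.93], [-52.35, 119.4], [10.71, 147.94], [-69.91, 249.91], [12.55, 155.21], [-178.61, 178.61]. Speed limits (degrees/s): [147.25, 147.25, 180, 180, 180, 180].

INTERFACE

Orientations are given as a 3x3 rotation matrix whose columns are the frame's x, y, z axes.
In Python, from plant import bot, optics, finish_job gives the robot as it stands.
- The arm moves only by the shell command python3 -m creep 'ROWS' [FORCE]. ROWS is JSON, a list of rows, each a list of 3 entries, a list of its own where there are three numbers: the turn, a rotation vector about the tool's x, y, z in degrees, then the shift along the tool's x, y, z in m, then the opening, from 0 (shut) to 1 (fully open). A call has exactly 8 rows; each row is the pose to reach, as a shift and turn from the pose commanded when the call began, along the tool's axes at that moment; what a row does not reach only later rows make up. A row lasts 1/12 s, in which the tool goes at most 41.7 mm and 7.16 degrees, less where a joint would pass 70% of its speed; a pose out of reach is approached as far as the arm can. A call with a gripper value outside its range is refused whole. The fingers move at their own pace and stop on an object; FORCE is the grip in N (left out, the last holds). Time passes only in rows, so rows that repeat a pose let the fingers close, or fill a call up. It gives the time, the measured TCP pose, the force, the opening and the grip force at its end, in the units of the state.
- bot.sense(): the state, without advancing time (a new reading comes with each control period).
- optics.snapshot(name): name is "scene" or "side" or "wrist"; returns (picture, depth): 480x640x3 uint8, red, green, blue; 480x640 float32, mm along the optical axis (not along the pixel's ray), 0 where there is no reading.
- optics.calibration(name): a dict with "mtx" (3x3 intrinsics, pixels), "cam_to_world" (4x4, takes a point from camera to world coordinates). Camera axes: x right, y up, looking along -z (the intrinsics and any distortion apply to the point x, -y, -z); pixel columns grow to the right and rows downward; lengths in mm; the calibration is good to about 2 mm. A picture is of the moment at which its call begins: read the wrist's pose just before it. calibration takes no time and is no camera call; for the wrist camera it gives the pose at the moment of the call.
- finish_job(): hands the job in; it is judged then, once.
Trained networks look in the newest picture that a camera, given by its name, has taken for a name from the list of things; names that differ only in an ending like _2 or _b are one class to them, and where a whole thing is asked for, a point or a joint stands for the part that bears it (a point fixed in the world has none). Each returns a list of dicts, best first, with "score" (0 to 1); they miss things now and then, are a little off and sometimes report something else, mostly with a low value. They report only what shows in the picture. A call takes as long as a camera call. They do not tell look-alikes from the thing itself.
- optics.masks_of(target, camera): "region" (480x640 bool, what is visible of it) and "uv" ([column, row] in pixels, amid what is visible of it).
The state is a dict: "t": time; "qpos": joint angles; "joint_vel": joint speeds; "joint_efforts": joint torques, N m; "tcp_pos": TCP position; "ee_rot": TCP orientation; "wrist_force": force on the tool from outside, world axes, zero at the start; "moment": the same for the moment, N m; "opening": opening from 0.0 (shut) to 1.0 (fully open); "gripper_force": force on a finger pad.
Only numpy, scipy, OpenCV 4.12 (cv2) and the standard library are available. Lean on these libraries where they do the work, as an engineer would, in place of code of your own. Each camera call takes 0.05 s, during which the arm holds its last target. There are 200 camera calls.

## Working session

There is one attempt and no reset: what is moved stays moved. The work goes in short steps, Python scripts to look and compute and a shell command to move; the robot and the scene stay as the last step left them, time stands still between calls to the robot, and variables do not carry over. Pictures are saved under pics/ and viewed, at most 10 in all, crops included, and the job is handed in when it is done.

```bash
ls; mkdir -p pics; cat > h.py <<'E'
import numpy as np, cv2
from plant import bot, optics, finish_job
def pts(name, depth, cal, mask):
    v,u=np.nonzero(mask&(depth>0)); d=depth[v,u]
    K=cal["mtx"]; T=np.array(cal["cam_to_world"])
    x=(u-K[0][2])/K[0][0]*d; y=(v-K[1][2])/K[1][1]*d
    return (T@np.stack([x,-y,-d,np.ones_like(d)]))[:3].T
E
python3 - <<'E'
from h import *
s=bot.sense(); print(s["t"],bot.pinch_z)
ims=[]
for c in ["scene","side"]:
    im,d=optics.snapshot(c); cal=optics.calibration(c)
    ims.append(im); print(c,np.round(cal["cam_to_world"],2).tolist(), {k:v for k,v in cal.items() if k not in("cam_to_world",)})
    cv2.imwrite(f"pics/{c}0.png",im[...,::-1])
    for t in ["bay","carrier","carrier_handle","carrier_contacts","scorer"]:
        for r in optics.masks_of(t,c)[:3]:
            P=pts(c,d,cal,r["region"]); print(t,round(r["score"],2),np.round(r["uv"]),r["region"].sum(),np.round(np.median(P,0)) if len(P) else None, np.round(np.percentile(P,[2,98],axis=0)).tolist() if len(P) else None)
E
```

```text
pics
0.0 -18.700000000000003
scene [[-0.58, -0.59, 0.57, 1419.27], [0.82, -0.41, 0.41, 685.84], [-0.01, 0.7, 0.71, 1282.0], [0.0, 0.0, 0.0, 1.0]] {'mtx': array([[519.94971859,   0.        , 321.6687409 ],
       [  0.        , 519.94971859, 242.45749416],
       [  0.        ,   0.        ,   1.        ]])}
bay 0.62 [304. 256.] 126 [554.  -3. 103.] [[516.0, -54.0, 68.0], [580.0, 16.0, 118.0]]
bay 0.5 [348. 305.] 244 [578. 177.  21.] [[533.0, 151.0, 2.0], [694.0, 193.0, 28.0]]
carrier 0.94 [288. 181.] 578 [ 258. -304.   66.] [[206.0, -358.0, 4.0], [307.0, -248.0, 73.0]]
carrier 0.55 [401. 248.] 706 [343. 214.  66.] [[274.0, 170.0, 36.0], [392.0, 253.0, 73.0]]
carrier_handle 0.85 [400. 250.] 707 [344. 215.  66.] [[274.0, 176.0, 42.0], [392.0, 253.0, 73.0]]
carrier_handle 0.82 [286. 240.] 468 [546. -84. 106.] [[510.0, -141.0, 71.0], [584.0, -33.0, 132.0]]
carrier_handle 0.74 [286. 182.] 557 [ 258. -304.   66.] [[209.0, -358.0, 4.0], [307.0, -248.0, 73.0]]
carrier_contacts 0.92 [287. 244.] 470 [547. -80. 106.] [[516.0, -134.0, 70.0], [585.0, -24.0, 132.0]]
carrier_contacts 0.56 [286. 183
[... 1096 characters left out ...]
]]
carrier_handle 0.57 [222. 336.] 1431 [ 260. -329.   66.] [[215.0, -375.0, 40.0], [308.0, -259.0, 70.0]]
carrier_handle 0.56 [345. 256.] 645 [551. -91. 104.] [[522.0, -138.0, 85.0], [586.0, -28.0, 131.0]]
carrier_contacts 0.96 [223. 337.] 1413 [ 260. -328.   66.] [[216.0, -375.0, 42.0], [309.0, -258.0, 70.0]]
carrier_contacts 0.9 [346. 254.] 684 [549. -89. 104.] [[520.0, -138.0, 78.0], [586.0, -28.0, 131.0]]
carrier_contacts 0.63 [265. 214.] 976 [328. 202.  63.] [[270.0, 166.0, -3.0], [388.0, 322.0, 70.0]]
scorer 0.76 [355. 282.] 12073 [ 563. -193.   84.] [[416.0, -292.0, 9.0], [684.0, 103.0, 159.0]]
scorer 0.25 [335. 247.] 354 [527. -22.  82.] [[502.0, -128.0, 65.0], [589.0, 11.0, 115.0]]
```

```bash
python3 - <<'E'
from h import *
im=cv2.imread("pics/scene0.png"); a=im[140:400,170:500]; b=cv2.imread("pics/side0.png")[150:410,170:500]
cv2.imwrite("pics/crop0.png",cv2.resize(np.hstack([a,b])[:,:],None,fx=1.2,fy=1.2))
E
```

```text
(no output)
```

View pics/crop0.png

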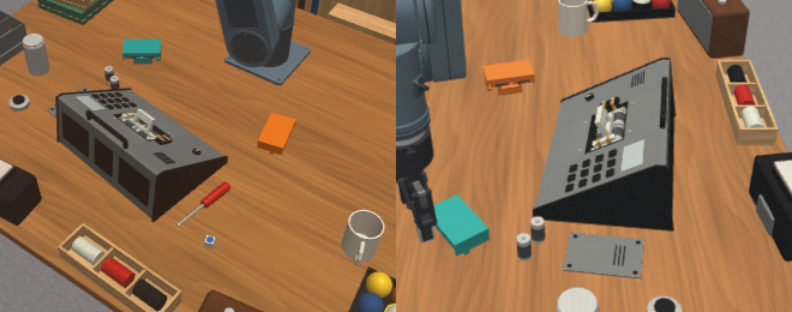

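The crop shows the grey scorer with the white carrier in its bay, centred near scene pixel (287,244). The orange and turquoise trays are the look-alikes. I'll fit the panel plane next.

```bash
cat >> h.py <<'E'
def plane(P,c0,tol=3):
    # robust fit of a plane sloping about 30 deg through neighbourhood
    rng=np.random.default_rng(0);best=None
    for _ in range(400):
        q=P[rng.choice(len(P),3,replace=False)]; n=np.cross(q[1]-q[0],q[2]-q[0])
        if np.linalg.norm(n)<500: continue
        n/=np.linalg.norm(n); n*=np.sign(n[2])
        if abs(np.degrees(np.arccos(n[2]))-30)>5: continue
        k=abs((P-q[0])@n)<tol
        if best is None or k.sum()>best.sum(): best=k
    Q=P[best]; c=Q.mean(0); n=np.linalg.svd(Q-c,full_matrices=False)[2][2]; n*=np.sign(n[2])
    return c,n,best.sum()
def axes(n):
    y=np.cross(n,[-n[0],-n[1],0]); y=np.cross([0,0,1],[-n[0],-n[1],0]); y/=np.linalg.norm(y)
    return np.stack([np.cross(y,n),y,n],1)   # bay axes as columns
E
python3 - <<'E'
from h import *
for c in ["scene","side"]:
    im,d=optics.snapshot(c); cal=optics.calibration(c)
    P=pts(c,d,cal,max(optics.masks_of("scorer",c),key=lambda r:r["region"].sum())["region"])
    c0,n,k=plane(P,None); R=axes(n); print(c,k,c0.round(),n.round(3),"slope",np.degrees(np.arccos(n[2])).round(1),"yaw",np.degrees(np.arctan2(-n[1],-n[0])).round(1), np.degrees(np.arctan2(R[1,0],R[0,0])).round(1))
    A=pts(c,d,cal,np.ones_like(d,bool)); L=(A-c0)@R
    B=L[abs(L[:,2])<3]; print("panel extent", np.percentile(((P-c0)@R),[1,99],axis=0).round().tolist())
    w=(np.linalg.norm(A-[550,-60,105],axis=1)<90)
    for lo,hi in[(3,7),(10,20),(25,34),(34,42)]:
        q=L[w&(L[:,2]>lo)&(L[:,2]<hi)]
        if len(q): print(lo,hi,len(q),np.percentile(q,[3,50,97],axis=0).round().tolist(),"world mid",(c0+R@((np.percentile(q,3,axis=0)+np.percentile(q,97,axis=0))/2)).round())
s=bot.sense(); print(s["tcp_pos"],s["ee_rot"]); W=optics.calibration("wrist"); R=np.array(s["ee_rot"]);T=W["cam_to_world"]; print((R.T@T[:3,:3]).round(3), R.T@(T[:3,3]-s["tcp_pos"]),W["mtx"])
E
```

```text
scene 3075 [554. -50.  98.] [-0.49   0.083  0.868] slope 29.8 yaw -9.6 -9.6
panel extent [[-141.0, -219.0, -145.0], [141.0, 170.0, 19.0]]
3 7 66 [[-57.0, -86.0, 3.0], [7.0, 1.0, 4.0], [65.0, 64.0, 7.0]] world mid [553. -61. 104.]
10 20 66 [[-13.0, -78.0, 10.0], [3.0, 2.0, 12.0], [19.0, 64.0, 19.0]] world mid [549. -57. 112.]
25 34 46 [[-2.0, -52.0, 25.0], [3.0, -24.0, 29.0], [9.0, 3.0, 34.0]] world mid [539. -73. 125.]
34 42 44 [[-6.0, -53.0, 34.0], [1.0, -28.0, 37.0], [7.0, 2.0, 40.0]] world mid [532. -72. 130.]
side 6535 [ 540. -101.   94.] [-0.493  0.085  0.866] slope 30.0 yaw -9.8 -9.8
panel extent [[-138.0, -175.0, -137.0], [144.0, 217.0, 18.0]]
3 7 124 [[-57.0, -36.0, 3.0], [10.0, 32.0, 4.0], [84.0, 110.0, 7.0]] world mid [556. -66. 105.]
10 20 84 [[-12.0, -34.0, 10.0], [7.0, 52.0, 12.0], [20.0, 111.0, 19.0]] world mid [543. -62. 108.]
25 34 41 [[-1.0, -9.0, 25.0], [9.0, 10.0, 30.0], [11.0, 48.0, 34.0]] world mid [534. -80. 122.]
34 42 67 [[-1.0, -6.0, 34.0], [5.0, 22.0, 37.0], [11.0, 53.0, 40.0]] world mid [530. -75. 128.]
[ 232.1933492  -498.59292732  231.33478498] [[ 9.06541692e-01  4.22116288e-01  7.43069424e-06]
 [ 4.22116288e-01 -9.06541692e-01 -2.92271858e-05]
 [-5.60103704e-06  2.96322795e-05 -1.00000000e+00]]
[[ 0.     0.947  0.322]
 [ 1.    -0.     0.   ]
 [ 0.001  0.322 -0.947]] [  82.7005028     0.52659884 -142.91626258] [[399.59323986   0.         321.40813078]
 [  0.         399.59323986 238.38057793]
 [  0.           0.           1.        ]]
```

```bash
python3 - <<'E'
from h import *
from scipy.spatial.transform import Rotation as Ro
n=np.array([-.4928,.084,.866]);n/=np.linalg.norm(n);B=axes(n)
def ang(R,q1,p):
    W=Ro.from_euler('ZY',[q1,p],degrees=True).as_matrix().T@R
    e=Ro.from_matrix(W).as_euler('ZYZ',degrees=True)
    w=lambda a:(a+180)%360-180
    return [(round(w(e[0]),1),round(e[1],1),round(w(e[2]-90),1)),(round(w(e[0]+180),1),round(-e[1],1),round(w(e[2]+90),1))]
s=bot.sense();print(ang(np.array(s["ee_rot"]),-76.65,14.817+87.949), np.hypot(*s["tcp_pos"][:2]))
for q1 in(-8,-20):
  for p in(90,110,130):
    for sg in(1,-1):
      R=np.stack([sg*B[:,1],sg*B[:,0],-n],1); print(q1,p,sg,ang(R,q1,p)[0])
R=np.stack([B[:,1],B[:,0],-n],1)
print("A rotvec from now",Ro.from_matrix(np.array(s["ee_rot"]).T@R).as_rotvec(degrees=True))
# hover point, 120 mm off the bar
H=np.array([531,-74,129.])-11*n
for h in(100,150):print(h,H+h*n)
E
```

```text
[(np.float64(0.0), np.float64(77.2), np.float64(-11.6)), (np.float64(-180.0), np.float64(-77.2), np.float64(168.4))] 550.0078713877227
-8 90 1 (np.float64(-1.0), np.float64(60.0), np.float64(1.9))
-8 90 -1 (np.float64(-1.0), np.float64(60.0), np.float64(-178.1))
-8 110 1 (np.float64(-1.3), np.float64(40.0), np.float64(2.4))
-8 110 -1 (np.float64(-1.3), np.float64(40.0), np.float64(-177.6))
-8 130 1 (np.float64(-2.4), np.float64(20.0), np.float64(3.7))
-8 130 -1 (np.float64(-2.4), np.float64(20.0), np.float64(-176.3))
-20 90 1 (np.float64(5.9), np.float64(60.5), np.float64(-11.9))
-20 90 -1 (np.float64(5.9), np.float64(60.5), np.float64(168.1))
-20 110 1 (np.float64(7.9), np.float64(40.7), np.float64(-15.0))
-20 110 -1 (np.float64(7.9), np.float64(40.7), np.float64(165.0))
-20 130 1 (np.float64(14.5), np.float64(21.0), np.float64(-22.5))
-20 130 -1 (np.float64(14.5), np.float64(21.0), np.float64(157.5))
A rotvec from now [-27.60363416  14.48125427 -54.04767503]
100 [487.13781376 -66.52349098 206.07924773]
150 [462.4961361  -62.32320502 249.3821959 ]
```

```bash
cat >> h.py <<'E'
from scipy.spatial.transform import Rotation as Ro
def delta(p,R):
    s=bot.sense(); C=np.array(s["ee_rot"])
    print("turn",Ro.from_matrix(C.T@R).as_rotvec(degrees=True).round(2),"shift mm",(C.T@(np.array(p)-s["tcp_pos"])).round(1),"t",s["t"])
E
python3 - <<'E'
from h import *
n=np.array([-.4928,.084,.866]);n/=np.linalg.norm(n);B=axes(n)
delta([482,-65,216],np.stack([B[:,1],B[:,0],-n],1))
E
```

```text
turn [-27.6   14.48 -54.05] shift mm [ 409.5 -287.6   15.3] t 0.8
```

```bash
python3 -m creep '[[[-2,1,-4],[0.03,-0.021,0],0.5],[[-4,2,-8],[0.06,-0.042,0],0.5],[[-6,3,-12],[0.09,-0.063,0],0.5],[[-8,4,-16],[0.12,-0.084,0],0.5],[[-10,5,-20],[0.15,-0.105,0],0.5],[[-12,6.5,-24],[0.18,-0.126,0],0.5],[[-14,7.5,-28],[0.21,-0.147,0],0.5],[[-16,8.5,-32],[0.24,-0.168,0],0.5]]' 30; python3 - <<'E'
from h import *
n=np.array([-.4928,.084,.866]);n/=np.linalg.norm(n);B=axes(n)
delta([482,-65,216],np.stack([B[:,1],B[:,0],-n],1)); print(bot.sense()["qpos"])
E
```

```text
t: 1.47
tcp_pos: [379.3, -243.4, 231.6]
ee_rot: [[0.529, 0.798, 0.289], [0.846, -0.522, -0.11], [0.063, 0.303, -0.951]]
wrist_force: [-0.6, -0.2, -0.0]
opening: 0.501
gripper_force: 0.0
turn [-11.46   5.79 -21.92] shift mm [204.3 -15.9  24.9] t 1.4667
[-55.20182522  -6.77269837 114.04404893  11.83834335  58.23627838
 -27.57074841]
```

```bash
python3 -m creep '[[[-2,1,-4],[0.03,-0.003,0.003],0.5],[[-4,2,-8],[0.06,-0.006,0.006],0.5],[[-6,3,-12],[0.09,-0.009,0.01],0.5],[[-8,4,-16],[0.12,-0.012,0.015],0.5],[[-10,5,-20],[0.15,-0.014,0.02],0.5],[[-11.5,5.8,-21.9],[0.18,-0.016,0.025],0.5],[[-11.5,5.8,-21.9],[0.204,-0.016,0.025],0.5],[[-11.5,5.8,-21.9],[0.204,-0.016,0.025],0.5]]'; python3 - <<'E'
from h import *
n=np.array([-.4928,.084,.866]);n/=np.linalg.norm(n);B=axes(n)
delta([482,-65,216],np.stack([B[:,1],B[:,0],-n],1)); print(np.round(bot.sense()["qpos"],1))
im,d=optics.snapshot("wrist"); cal=optics.calibration("wrist"); cv2.imwrite("pics/w1.png",im[...,::-1])
np.savez("w1.npz",d=d,T=cal["cam_to_world"],K=cal["mtx"])
P=pts("w",d,cal,np.ones_like(d,bool)); P=P[np.linalg.norm(P-[550,-60,105],axis=1)<130]
c0,n,k=plane(P,None); B=axes(n); print(k,c0.round(1),n.round(4),np.degrees(np.arctan2(B[1,0],B[0,0])).round(2))
L=(P-c0)@B
for lo,hi in[(3,6),(6,14),(30,36),(36,42)]:
    q=L[(L[:,2]>lo)&(L[:,2]<hi)]
    if len(q):
        a,b=np.percentile(q,[2,98],axis=0); print(lo,hi,len(q),a.round(1),b.round(1),"mid",(c0+B@((a+b)/2)).round(1))
E
```

```text
t: 2.13
tcp_pos: [482.5, -63.4, 215.6]
ee_rot: [[0.167, 0.854, 0.492], [0.986, -0.146, -0.081], [0.002, 0.499, -0.867]]
wrist_force: [0.4, -1.6, -0.1]
opening: 0.503
gripper_force: 0.0
turn [-0.07 -0.15 -0.02] shift mm [-1.6 -0.  -0.4] t 2.1333
[-27.4  -8.1 122.1  14.4  38.2 -26.9]
84382 [556.7 -38.9  98.7] [-0.493   0.0811  0.8663] -9.34
3 6 1076 [ -59.8 -150.4    3. ] [54.8 17.3  5.9] mid [ 541.6 -103.9  101.3]
6 14 3894 [ -25.3 -138.4    6.5] [20.2 49.3 13.2] mid [542.5 -81.7 105.9]
30 36 66 [ -8.6 -64.4  30.3] [  3.3 -11.4  36. ] mid [532.  -73.3 126.1]
36 42 1622 [ -8.3 -69.4  36.4] [  3.3 -12.7  39.4] mid [529.3 -76.  130.2]
```

View pics/w1.png

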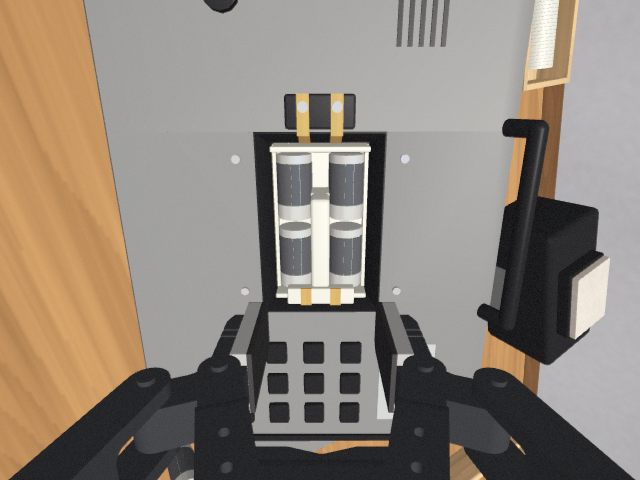

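Wrist view: the carrier sits in the bay around (320,225). Its cap with the brass strips is at the bottom (320,295), and the terminal block is at the top (320,112), so it is in the wrong way round. I'll get the bay centre from the block and the handle centre, then the approach.

```bash
cat > m.py <<'E'
from h import *
z=np.load("w1.npz"); cal=dict(mtx=z["K"],cam_to_world=z["T"]); d=z["d"]
P=pts("w",d,cal,np.ones_like(d,bool)); P=P[np.linalg.norm(P-[550,-60,105],axis=1)<130]
c0,n,k=plane(P,None); B=axes(n); L=(P-c0)@B
T=np.array([-2.5,40,0])
q=L[(abs(L[:,2]-10)<2)&(abs(L[:,1]-40)<22)&(abs(L[:,0]+2.5)<35)]
a,b=np.percentile(q,[1,99],axis=0); print("block",len(q),a.round(1),b.round(1))
h=L[(L[:,2]>35)&(L[:,2]<42)]; a,b=np.percentile(h,[1,99],axis=0);print("bar",a.round(1),b.round(1))
r=cv2.minAreaRect(h[:,:2].astype(np.float32));print(r)
hc=(a+b)/2
r=L[(L[:,2]>1.2)&(L[:,2]<3)&(abs(L[:,1]-hc[1])<85)&(abs(L[:,0]-hc[0])<60)]
print("rim",len(r),np.percentile(r,[1,99],axis=0).round(1))
hp=c0+B@np.array([hc[0],hc[1],38-11]); print("bar mid",hp.round(1))
s=bot.sense(); R=np.stack([B[:,1],B[:,0],-n],1)
delta(hp-19*n,R)
E
python3 m.py
```

```text
block 2319 [-24.8  25.3   8.3] [19.8 49.9 11.9]
bar [ -8.5 -70.   35.7] [  3.3 -12.   39.5]
((-2.5942835807800293, -41.2061882019043), (59.581642150878906, 11.965245246887207), 89.87490844726562)
rim 2128 [[ -61.8 -123.7    1.2]
 [  56.6   42.3    3. ]]
bar mid [534.6 -76.8 120.8]
turn [-0.06  0.06 -0.23] shift mm [ -3.3  -0.8 128. ] t 2.1833
```

```bash
python3 -m creep '[[[0,0,-0.2],[-0.003,-0.001,0.025],0.5],[[0,0,-0.2],[-0.003,-0.001,0.05],0.5],[[0,0,-0.2],[-0.003,-0.001,0.075],0.5],[[0,0,-0.2],[-0.003,-0.001,0.095],0.5],[[0,0,-0.2],[-0.003,-0.001,0.11],0.5],[[0,0,-0.2],[-0.003,-0.001,0.12],0.5],[[0,0,-0.2],[-0.003,-0.001,0.128],0.5],[[0,0,-0.2],[-0.003,-0.001,0.128],0.5]]'
python3 -m creep '[[[0,0,0],[0,0,0],0],[[0,0,0],[0,0,0],0],[[0,0,0],[0,0,0],0],[[0,0,0],[0,0,0],0],[[0,0,0],[0,0,0],0],[[0,0,0],[0,0,0],0],[[0,0,0],[0,0,0],0],[[0,0,0],[0,0,0],0]]' 60; python3 m.py | tail -1
```

```text
t: 2.85
tcp_pos: [543.1, -81.7, 102.8]
ee_rot: [[0.169, 0.855, 0.49], [0.986, -0.147, -0.084], [-0.0, 0.497, -0.868]]
wrist_force: [0.4, -0.2, 0.2]
opening: 0.501
gripper_force: 0.0
t: 3.52
tcp_pos: [543.2, -80.8, 104.8]
ee_rot: [[0.168, 0.854, 0.492], [0.986, -0.145, -0.085], [-0.001, 0.499, -0.866]]
wrist_force: [-6.8, -1.2, 4.7]
opening: 0.13
gripper_force: 60.2
turn [-0.01  0.22 -0.27] shift mm [2.5 0.1 0.6] t 3.5167
```

```bash
python3 -m creep '[[[0,0,0],[0,0,-0.004],0],[[0,0,0],[0,0,-0.012],0],[[0,0,0],[0,0,-0.022],0],[[0,0,0],[0,0,-0.034],0],[[0,0,0],[0,0,-0.048],0],[[0,0,0],[0,0,-0.064],0],[[0,0,0],[0,0,-0.08],0],[[0,0,0],[0,0,-0.08],0]]' 80
python3 -m creep '[[[0,0,6],[0,0,0],0],[[0,0,12],[0,0,0],0],[[0,0,18],[0,0,0],0],[[0,0,24],[0,0,0],0],[[0,0,30],[0,0,0],0],[[0,0,36],[0,0,0],0],[[0,0,42],[0,0,0],0],[[0,0,45],[0,0,0],0]]'; python3 - <<'E'
from h import *
s=bot.sense();print(np.round(s["qpos"],1)); im,d=optics.snapshot("wrist"); cv2.imwrite("pics/w2.png",im[...,::-1])
E
```

```text
t: 4.18
tcp_pos: [503.7, -73.8, 176.0]
ee_rot: [[0.168, 0.853, 0.494], [0.986, -0.144, -0.085], [-0.002, 0.501, -0.865]]
wrist_force: [0.3, -0.0, -2.3]
opening: 0.124
gripper_force: 78.3
t: 4.85
tcp_pos: [503.6, -73.6, 172.6]
ee_rot: [[0.726, 0.482, 0.49], [0.59, -0.803, -0.084], [0.354, 0.35, -0.868]]
wrist_force: [-0.5, -1.1, -3.0]
opening: 0.126
gripper_force: 78.2
[-27.   -1.7 123.6  17.   30.6  15.4]
```

View pics/w2.png

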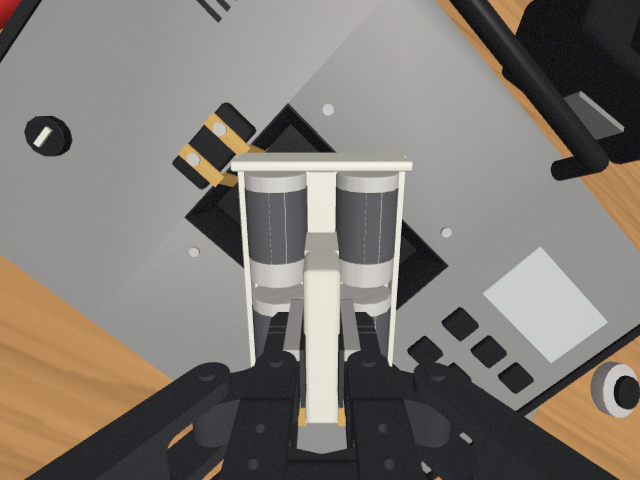

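The carrier is held squarely in the fingers and clear of the bay, with the empty bay and terminals visible at the upper left (230,145). I'll carry on with the turn.

```bash
for i in 1; do :; done; python3 -m creep '[[[0,0,7],[0,0,0],0],[[0,0,14],[0,0,0],0],[[0,0,21],[0,0,0],0],[[0,0,28],[0,0,0],0],[[0,0,35],[0,0,0],0],[[0,0,42],[0,0,0],0],[[0,0,49],[0,0,0],0],[[0,0,55],[0,0,0],0]]'
python3 -m creep '[[[0,0,7],[0,0,0],0],[[0,0,14],[0,0,0],0],[[0,0,21],[0,0,0],0],[[0,0,28],[0,0,0],0],[[0,0,35],[0,0,0],0],[[0,0,42],[0,0,0],0],[[0,0,49],[0,0,0],0],[[0,0,55],[0,0,0],0]]'
python3 -m creep '[[[0,0,6],[0,0,0],0],[[0,0,12],[0,0,0],0],[[0,0,18],[0,0,0],0],[[0,0,22],[0,0,0],0],[[0,0,25],[0,0,0],0],[[0,0,25],[0,0,0],0],[[0,0,25],[0,0,0],0],[[0,0,25],[0,0,0],0]]'
cat > m2.py <<'E'
from h import *
s=bot.sense();print(np.round(s["qpos"],1))
T0=np.array([543.2,-80.8,104.8]);
z=np.load("w1.npz"); d=z["d"]; cal=dict(mtx=z["K"],cam_to_world=z["T"])
P=pts("w",d,cal,np.ones_like(d,bool)); P=P[np.linalg.norm(P-[550,-60,105],axis=1)<130]
c0,n,k=plane(P,None); B=axes(n)
C=c0+B@np.array([-2.6,-41.2,-30]) # bay origin
R=np.stack([-B[:,1],-B[:,0],-n],1)
l=B.T@(T0-C); print("grasp tcp in bay",l.round(1))
tgt=C+B@np.array([-l[0],-l[1],l[2]]); delta(tgt,R)
print("tcp in bay now",(B.T@(s["tcp_pos"]-C)).round(1))
E
python3 m2.py; python3 - <<'E'
from h import *
im,d=optics.snapshot("wrist"); cal=optics.calibration("wrist"); cv2.imwrite("pics/w3.png",im[...,::-1]); np.savez("w3.npz",d=d,T=cal["cam_to_world"],K=cal["mtx"])
im,d=optics.snapshot("side"); cv2.imwrite("pics/s3.png",im[...,::-1])
E
```

```text
t: 5.57
tcp_pos: [503.7, -73.7, 172.8]
ee_rot: [[0.811, -0.318, 0.49], [-0.319, -0.944, -0.084], [0.49, -0.089, -0.867]]
wrist_force: [0.3, 0.5, -2.7]
opening: 0.123
gripper_force: 78.2
t: 6.23
tcp_pos: [503.7, -73.7, 172.8]
ee_rot: [[0.205, -0.847, 0.49], [-0.956, -0.28, -0.084], [0.208, -0.452, -0.867]]
wrist_force: [-0.2, 0.1, -3.5]
opening: 0.125
gripper_force: 78.2
t: 6.9
tcp_pos: [503.8, -73.8, 173.1]
ee_rot: [[-0.166, -0.855, 0.491], [-0.986, 0.143, -0.084], [0.001, -0.498, -0.867]]
wrist_force: [0.2, 1.1, -3.2]
opening: 0.125
gripper_force: 78.2
[-27.1  -1.8 123.6  17.   30.6 150. ]
grasp tcp in bay [-0.  -2.3 38.6]
turn [ 0.1  -0.18 -0.16] shift mm [-4.4 -0.6 79.1] t 6.9
tcp in bay now [ -0.5  -1.8 117.8]
```

View pics/w3.png

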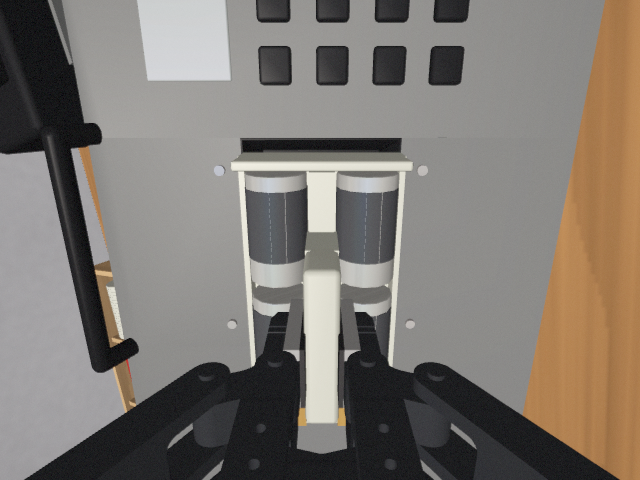

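Carrier turned, its plain end at the top of the view (row 160) over the bay edge (row 137, columns 241–401). I'll check the rim against the estimated bay centre.

```bash
cat >> m2.py <<'E'
z=np.load("w3.npz"); d=z["d"]; K=z["K"];T=z["T"]
def hit(u,v,h):  # pixel ray onto plane h above the bay floor, bay coords
    r=T[:3,:3]@np.array([(u-K[0,2])/K[0,0],-(v-K[1,2])/K[1,1],-1]); o=T[:3,3]
    t=(h-(o-C)@n)/(r@n); return (B.T@(o+t*r-C)).round(1)
g=cv2.imread("pics/w3.png",0).astype(int)
row=g[146]; dk=np.nonzero(row[200:450]<60)[0]+200; col=g[100:165,300]; dv=np.nonzero(col<60)[0]+100
print(dk.min(),dk.max(),dv.min(),dv.max())
for u,v in[(dk.min(),146),(dk.max(),146),(300,dv.min())]: print(hit(u,v,32))
P=pts("w",d,dict(mtx=K,cam_to_world=T),np.ones_like(d,bool)); L=(P-C)@B
q=L[(L[:,2]>102)&(L[:,2]<120)&(abs(L[:,0])<60)&(L[:,1]<-45)&(L[:,1]>-80)]; print("carrier end",np.percentile(q,[1,99],axis=0).round(1))
f=L[(abs(L[:,2]-30)<6)&(abs(L[:,1])<110)&(abs(L[:,0])>60)]; print("panel h",np.median(f,0).round(1))
E
python3 m2.py
```

```text
[-27.1  -1.8 123.5  17.   30.6 150. ]
grasp tcp in bay [-0.  -2.3 38.6]
turn [ 0.08 -0.19 -0.21] shift mm [-4.4 -0.4 79.2] t 7.0
tcp in bay now [ -0.3  -1.8 117.8]
242 400 140 149
[ 44.  -62.6  32. ]
[-44.7 -62.3  32. ]
[ 11.4 -65.8  32. ]
carrier end [[-32.9 -64.5 102.2]
 [ 31.8 -45.2 109.7]]
panel h [-75.7 -20.7  30.3]
```

```bash
python3 -m creep '[[[0,0,-0.2],[-0.005,0,0.01],0],[[0,0,-0.2],[-0.005,0,0.02],0],[[0,0,-0.2],[-0.005,0,0.03],0],[[0,0,-0.2],[-0.005,0,0.04],0],[[0,0,-0.2],[-0.005,0,0.048],0],[[0,0,-0.2],[-0.005,0,0.052],0],[[0,0,-0.2],[-0.005,0,0.054],0],[[0,0,-0.2],[-0.005,0,0.055],0]]' 60
python3 -m creep '[[[0,0,0],[0,0,0.002],0],[[0,0,0],[0,0,0.004],0],[[0,0,0],[0,0,0.006],0],[[0,0,0],[0,0,0.008],0],[[0,0,0],[0,0,0.01],0],[[0,0,0],[0,0,0.011],0],[[0,0,0],[0,0,0.011],0],[[0,0,0],[0,0,0.011],0]]' 40; python3 m2.py | sed -n 3,4p
```

```text
t: 7.67
tcp_pos: [531.9, -73.6, 125.5]
ee_rot: [[-0.165, -0.855, 0.491], [-0.986, 0.142, -0.084], [0.002, -0.498, -0.867]]
wrist_force: [-0.0, 0.5, -4.5]
opening: 0.127
gripper_force: 78.1
t: 8.33
tcp_pos: [537.2, -74.0, 116.1]
ee_rot: [[-0.165, -0.855, 0.491], [-0.986, 0.142, -0.083], [0.001, -0.498, -0.867]]
wrist_force: [0.8, 4.4, -2.0]
opening: 0.127
gripper_force: 78.3
turn [ 0.1  -0.15 -0.09] shift mm [ 1.  -0.5 13.3] t 8.3333
tcp in bay now [-0.4  3.4 51.9]
```

```bash
python3 -m creep '[[[0,0,0],[-0.001,0,0.001],0],[[0,0,0],[-0.001,0,0.003],0],[[0,0,0],[-0.001,0,0.005],0],[[0,0,0],[-0.001,0,0.007],0],[[0,0,0],[-0.001,0,0.009],0],[[0,0,0],[-0.001,0,0.01],0],[[0,0,0],[-0.001,0,0.01],0],[[0,0,0],[-0.001,0,0.01],0]]'; python3 m2.py | sed -n 3,4p
```

```text
t: 9.0
tcp_pos: [542.4, -74.6, 107.4]
ee_rot: [[-0.165, -0.855, 0.491], [-0.986, 0.142, -0.084], [0.002, -0.498, -0.867]]
wrist_force: [-0.3, 0.5, -3.1]
opening: 0.125
gripper_force: 78.2
turn [ 0.08 -0.2  -0.09] shift mm [ 1.3 -0.3  3.2] t 9.0
tcp in bay now [-0.3  3.7 41.8]
```

```bash
python3 -m creep '[[[0,0,0],[0,0,0.001],0],[[0,0,0],[0,0,0.002],0],[[0,0,0],[0,0,0.003],0],[[0,0,0],[0,0,0.0035],0],[[0,0,0],[0,0,0.004],0],[[0,0,0],[0,0,0.0045],0],[[0,0,0],[0,0,0.0045],0],[[0,0,0],[0,0,0.0045],0]]'; python3 m2.py | sed -n 3,4p
```

```text
t: 9.67
tcp_pos: [544.1, -75.0, 104.7]
ee_rot: [[-0.165, -0.855, 0.492], [-0.986, 0.142, -0.085], [0.003, -0.5, -0.866]]
wrist_force: [-15.6, -1.5, 14.7]
opening: 0.129
gripper_force: 81.8
turn [-0.   -0.22 -0.06] shift mm [ 1.3 -0.1 -0. ] t 9.6667
tcp in bay now [-0.1  3.6 38.6]
```

Floor contact at the same height as the original seating, so it's home. Releasing and backing off.

```bash
python3 -m creep '[[[0,0,0],[0,0,-0.001],0.5],[[0,0,0],[0,0,-0.001],0.5],[[0,0,0],[0,0,-0.001],0.5],[[0,0,0],[0,0,-0.001],0.5],[[0,0,0],[0,0,-0.001],0.5],[[0,0,0],[0,0,-0.001],0.5],[[0,0,0],[0,0,-0.001],0.5],[[0,0,0],[0,0,-0.001],0.5]]'
python3 -m creep '[[[0,0,0],[0,0,-0.01],0.5],[[0,0,0],[0,0,-0.03],0.5],[[0,0,0],[0,0,-0.05],0.5],[[0,0,0],[0,0,-0.07],0.5],[[0,0,0],[0,0,-0.09],0.5],[[0,0,0],[0,0,-0.11],0.5],[[0,0,0],[0,0,-0.13],0.5],[[0,0,0],[0,0,-0.13],0.5]]'
cat > m3.py <<'E'
import io,contextlib
with contextlib.redirect_stdout(io.StringIO()):
    from m2 import *
im,d=optics.snapshot("wrist"); cal=optics.calibration("wrist"); cv2.imwrite("pics/w4.png",im[...,::-1])
P=pts("w",d,cal,np.ones_like(d,bool)); P=P[np.linalg.norm(P-C,axis=1)<140]
c,m,k=plane(P,None); L=(P-c)@B; L[:,2]=(P-c)@m+30; L[:,:2]=((P-C)@B)[:,:2]
h=L[(L[:,2]>63)&(L[:,2]<75)&(abs(L[:,0])<15)]; print("bar top h",np.median(h[:,2]).round(1),np.percentile(h,[1,99],axis=0).round(1))
lo,hi=h[h[:,1]<-10],h[h[:,1]>10]; print("ends h",np.median(lo[:,2]).round(1),np.median(hi[:,2]).round(1))
E
python3 m3.py
```

```text
t: 10.33
tcp_pos: [544.1, -74.7, 104.4]
ee_rot: [[-0.165, -0.855, 0.491], [-0.986, 0.142, -0.084], [0.002, -0.498, -0.867]]
wrist_force: [0.3, 0.3, -0.2]
opening: 0.502
gripper_force: 0.0
t: 11.0
tcp_pos: [480.6, -64.1, 220.7]
ee_rot: [[-0.165, -0.853, 0.496], [-0.986, 0.141, -0.086], [0.004, -0.503, -0.864]]
wrist_force: [0.3, 0.4, 0.7]
opening: 0.5
gripper_force: 0.0
bar top h 67.8 [[ -8.6 -30.6  65.4]
 [  3.   27.8  69.4]]
ends h 67.7 67.9
```

View pics/w4.png

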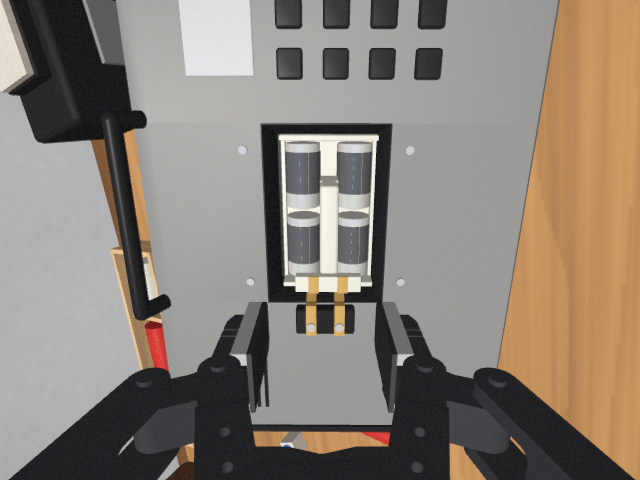

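The view shows the contact cap (328,285) against the terminal block (325,318). The bar top is level at 67.8 mm (68 expected), so the carrier is fully home.

```bash
python3 -c "
from plant import *
print(finish_job())"
```

```text
the job is handed in; nothing more can be done
None
```

The carrier is turned half round, with its contact end at the brass terminals, fully home in the bay and released; I handed the job in at about 11 s, though the hand-in returned no verdict.

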